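# Close the candle jar and hold the lid press down

## Task

Put the lid that fits onto the candle jar standing in the press, so that it sits down on the rim all round, and let go of it. Then take the press arm by its ball knob, swing it forward and down against its spring until it is at its stop with the rubber foot pressing on the lid, and keep it held there: finish while still holding the knob. Leave the other jar, the other lid and everything else on the bench where they are.

Things in the scene. Friction and masses are not known exactly. Their poses are not given: they have to be found in the camera images.
- press: Lid press, fixed: grey U-shaped base 14 mm high, 120 mm wide; the jar stands on the bench between its prongs (x -58 to 62 mm, inner faces at y = +-42 mm), then a rear slab to x = 142. Behind the jar a steel hanger (x 83 to 128 mm, 56 mm wide, 148 mm high). Origin: on the bench midway between the prongs, below where the foot lands. x: from jar to hanger, y: the pivot's axis, z up.
- pivot (a point): Centre of the arm's pivot, at (100, 0, 130) mm in the press's frame; the arm turns about the press's y axis here. Swinging the arm takes about 2 N at the knob at first, 6 N near the stop and 9 N at the stop with a lid under the foot; let go, it springs back.
- cage_arm (a joint): Angle of the sprung cage arm (rad). 0: rest, leaning back 0.26 from upright; grows as it swings forward and down; 1.831: its stop, level, pointing to the press's -x. At value q the knob's centre is at pivot + 170 mm x (sin(0.26-q), 0, cos(0.26-q)) in the press's frame. Two aluminium plates, 25 mm over both, 16 mm deep, reach 130 mm from the pivot, then a 10 mm rod to the knob.
- ball_knob: Black ball 30 mm in diameter at the free end of the arm. Origin: its centre. It can be pinched on its two sides along the press's y axis and turns between the fingers as the arm swings. It also revolves stiffly on its rod.
- foot: Sprung rubber foot, a ball 22 mm in diameter on a short spindle, on the arm's forward side, 100 mm from the pivot. Origin: on the arm's centre line; the tip of the ball stands 28 mm out from it. With the arm at its stop, free, its tip is 102 mm above the bench; on a seated lid (knob top at 106 mm) it is pushed in 4 mm and presses with about 4.5 N.
- wide_jar: Candle jar, plain white open round straight-walled pot, outer diameter 72 mm, 75 mm high, bore 64 mm, floor 6 mm thick, loose, about 250 g. Origin: centre of its underside; z up its axis. One of the two jars stands in the press at the start (within 10 mm of the press's origin), the other on the open bench.
- slim_jar: Candle jar, plain white open round straight-walled pot, outer diameter 56 mm, 75 mm high, bore 48 mm, floor 6 mm thick, loose, about 190 g. Origin: centre of its underside; z up its axis. One of the two jars stands in the press at the start (within 10 mm of the press's origin), the other on the open bench.
- wide_lid: Wooden lid, loose, about 60 g, right way up on the bench: plug 59 mm in diameter, 8 mm deep (foot chamfered); flange 74 mm in diameter, 5 mm thick; upright round knob 20 mm in diameter, 26 mm high. Origin: centre of the plug's underside; flange top at 13 mm, knob top at 39 mm. Fits the wide jar: seated, the flange rests on the rim, origin 67 mm above the jar's.
- slim_lid: Wooden lid, loose, about 60 g, right way up on the bench: plug 43 mm in diameter, 8 mm deep (foot chamfered); flange 58 mm in diameter, 5 mm thick; upright round knob 20 mm in diameter, 26 mm high. Origin: centre of the plug's underside; flange top at 13 mm, knob top at 39 mm. Fits the slim jar: seated, the flange rests on the rim, origin 67 mm above the jar's.
- bottle1: Dropper bottle, bystander, loose, 34 mm in diameter, 108 mm high, amber glass with black rubber bulb. Origin: centre of the underside.
- bottle2: Dropper bottle, bystander, loose, 34 mm in diameter, 108 mm high, clear glass with black rubber bulb. Origin: centre of the underside.
- bottle3: Dropper bottle, bystander, loose, 34 mm in diameter, 108 mm high, amber glass with black rubber bulb. Origin: centre of the underside.
- cup: Brown card takeaway cup with white lid, bystander, loose, 85 mm in diameter, 113 mm high. Origin: centre of the underside.
- beaker: Clear glass beaker, bystander, loose, 72 mm in diameter, 85 mm high. Origin: centre of the underside.
- carton: Green carton, bystander, loose, 75 x 75 x 90 mm high. Origin: centre of the underside.
- tin: Bare metal tin, bystander, loose, 60 mm in diameter, 50 mm high. Origin: centre of the underside.
There are look-alikes about, which are no part of the job. What is shaped like the wide_lid but turquoise is not meant.

How it is judged:
On the way:
1. the lid that fits sits on the jar in the press, let go (((horizontal distance between wide_jar and press below 0.02 m and horizontal distance between wide_lid and wide_jar below 0.006 m and z of wide_lid in the frame of wide_jar between 0.063 and 0.07 m and angle between the z axis of wide_lid and the z axis of wide_jar, either way round below 0.07 rad and angle between wide_jar's own z axis and vertical below 0.06 rad and contact force between the fingers and wide_lid below 0.1 N and linear speed of wide_lid below 0.03 m/s) or (horizontal distance between slim_jar and press below 0.02 m and horizontal distance between slim_lid and slim_jar below 0.006 m and z of slim_lid in the frame of slim_jar between 0.063 and 0.07 m and angle between the z axis of slim_lid and the z axis of slim_jar, either way round below 0.07 rad and angle between slim_jar's own z axis and vertical below 0.06 rad and contact force between the fingers and slim_lid below 0.1 N and linear speed of slim_lid below 0.03 m/s))), for 0.2 s.
At the end, for the whole second after the job is handed in: The upright jar in the press (within 20 mm of its middle) wears its own lid: within 6 mm of centre, within 3-4 mm of seated height, level within 4 degrees. The arm is at its stop (over 1.79 rad), the foot presses that lid with over 1 N and the fingers hold the ball knob (over 1.5 N) (value of joint cage_arm above 1.79 rad and velocity of joint cage_arm below 0.1 rad/s and contact force between the fingers and ball_knob above 1.5 N and ((horizontal distance between wide_jar and press below 0.02 m and horizontal distance between wide_lid and wide_jar below 0.006 m and z of wide_lid in the frame of wide_jar between 0.063 and 0.07 m and angle between the z axis of wide_lid and the z axis of wide_jar, either way round below 0.07 rad and angle between wide_jar's own z axis and vertical below 0.06 rad and contact force between foot and wide_lid above 1 N) or (horizontal distance between slim_jar and press below 0.02 m and horizontal distance between slim_lid and slim_jar below 0.006 m and z of slim_lid in the frame of slim_jar between 0.063 and 0.07 m and angle between the z axis of slim_lid and the z axis of slim_jar, either way round below 0.07 rad and angle between slim_jar's own z axis and vertical below 0.06 rad and contact force between foot and slim_lid above 1 N))); the arm keeps its last pose, push and grip.
It fails at once if the jar that is not in the press, or its lid, was moved by more than 30 mm ((horizontal distance between wide_jar and press above 0.09 m and distance of any of wide_jar, wide_lid from where it was at the start of the episode above 0.03 m) or (horizontal distance between slim_jar and press above 0.09 m and distance of any of slim_jar, slim_lid from where it was at the start of the episode above 0.03 m)).
It fails at once if a bystander was moved by more than 30 mm or tipped over (distance of any of bottle1, bottle2, bottle3, cup, beaker, carton, tin from where it was at the start of the episode above 0.03 m or angle between any of bottle1, bottle2, bottle3, cup, beaker, carton, tin's own z axis and vertical above 0.5 rad).
It also fails if it takes over 61 s, if anything falls off the work surface, if the arm or the gripper's body presses on something with over 40 N, if the wrist force passes 120 N, or if a joint passes its speed limit or range.

## Robot

A 7-joint arm with a two-finger parallel gripper is mounted at the origin on the work surface. World frame = base frame: x ahead of the robot, y to its left, z up, the work surface at z = 0. Lengths are in m, angles in rad, forces in N, time in s.
With the tool pointing down it reaches from about 0.425 to 0.875 m from the base axis. Payload 8.4 kg.
Tool frame: the origin (TCP) lies at the very end of the fingers, on their centre line; the grasp point (between the pads) lies 19 mm behind it (ctrl.pinch_z is the distance from the TCP to the grasp point, in m); z points along the fingers, y is the line along which they close (so a half turn about z gives the same grasp; the last joint's range is limited). The gripper opens to 87 mm and grips with 3 to 60 N. Pads are 19 mm wide; open, the fingers measure 117 mm over their backs; the gripper's body (75 mm by 190 mm) begins 51 mm behind the grasp point.
Start: joints at [1.218, 0.333, 0.04, 1.465, -0.013, 1.343, -0.059], TCP at [0.163, -0.629, 0.2] pointing down, gripper open.
Joint ranges: [-2.58, 2.58], [-0.38, 2.09], [-1.3, 1.39], [0.25, 2.4], [-1.5, 4.64], [0.08, 2.09], [-2.65, 2.65]. Speed limits (rad/s): [2.22, 2.22, 2.79, 2.79, 3.14, 3.14, 3.14].

## Interface

Orientations are given as [roll, pitch, yaw] about the fixed x, y, z axes, in that order (R = Rz(yaw) Ry(pitch) Rx(roll)).
In Python, from cell import ctrl gives the robot as it stands.
- The arm moves only by the tool jog_arm, never from a script. Its argument "commands" is a list of rows, each an object with "rot": the turn, a rotation vector about the tool's x, y, z in degrees, a list of three; "slide": the shift along the tool's x, y, z in mm, a list of three; "fingers": the opening, from -1 (shut) to 1 (fully open). In form: [{"rot": [rx, ry, rz], "slide": [x, y, z], "fingers": fingers}, ...]. A call has 1 to 5 rows; each row shifts and turns the commanded pose from where the row before left it, along the tool's axes as they then stand; what a row does not reach is not made up. A row lasts 1/8 s, in which the tool goes at most 62.5 mm and 10.7 degrees, less where a joint would pass 70% of its speed; a pose out of reach is approached as far as the arm can. A call with a gripper value outside its range is refused whole. The fingers move at their own pace and stop on an object; "newtons" is the grip in N (left out, the last holds). Time passes only in rows, so rows that do not move let the fingers close. It gives the time, the measured TCP pose, the force, the opening and the grip force at its end, in the units of the state.
- ctrl.get_state(): the state, without advancing time (a new reading comes with each control period).
- ctrl.camera(name): name is "scene" or "top"; returns a dict with "pixels" (480x640x3 uint8, red, green, blue), "depth" (480x640 float32, m along the optical axis (not along the pixel's ray), 0 where there is no reading), "camera_matrix" (3x3 intrinsics, pixels), "dist_coeffs" ([k1, k2, p1, p2, k3] as OpenCV has them; the pictures are not rectified), "R" (3x3) and "t" (3): a world point X has camera coordinates R X + t. Camera axes: x right, y down, z forward; pixel columns grow to the right and rows downward; lengths in m; the calibration is good to about 2 mm. A picture is of the moment at which its call begins.
- ctrl.finish_job(): hands the job in; it is judged then, once.
The state is a dict: "t": time; "joints": joint angles; "qd": joint speeds; "effort": joint torques, N m; "tcp_pos": TCP position; "ee_rot": TCP orientation; "wrist_force": force on the tool from outside, world axes, zero at the start; "moment": the same for the moment, N m; "width": opening from 0.0 (shut) to 1.0 (fully open); "grip_force": force on a finger pad.
Only numpy, scipy, OpenCV 4.12 (cv2) and the standard library are available. Lean on these libraries where they do the work, as an engineer would, in place of code of your own. Each camera call takes 0.05 s, during which the arm holds its last target. There are 200 camera calls.

## Working session

There is one attempt and no reset: what is moved stays moved. The work goes in short steps, Python scripts to look and compute and a tool call to move; the robot and the scene stay as the last step left them, time stands still between calls to the robot, and variables do not carry over. Pictures are saved under pics/ and viewed, at most 10 in all, crops included, and the job is handed in when it is done.

Besides the shell and the picture viewer there is one more tool, called after ">>>" by a JSON object that holds its "name" and its "arguments". jog_arm: Moves the arm, as the interface text tells. Its arguments: {"type":"object","properties":{"commands":{"type":"array"},"newtons":{"type":"number"}},"required":["commands"]}

```bash
mkdir -p pics
python3 - <<'E'
from cell import ctrl
import cv2,numpy as np
for n in("scene","top"):
    c=ctrl.camera(n); np.savez(f"{n}0.npz",**c); cv2.imwrite(f"pics/{n}0.png",c["pixels"][...,::-1])
    print(n,c["camera_matrix"].tolist(),c["dist_coeffs"],c["R"].tolist(),c["t"])
print(ctrl.get_state())
E
```

```text
scene [[477.25871815113544, 0.0, 332.6302722347461], [0.0, 477.25871815113544, 238.0224197127354], [0.0, 0.0, 1.0]] [-0.10584751  0.          0.          0.          0.        ] [[0.25498933834439197, 0.9668509873228053, -0.01340170301140892], [0.7689458069013536, -0.21115977840522163, -0.6034350785566613], [-0.5862617021258641, 0.14356432807899908, -0.7972995047808007]] [-0.14330682 -0.31103963  1.69555262]
top [[611.2772498421916, 0.0, 327.3344278634726], [0.0, 611.2772498421916, 239.85127615912504], [0.0, 0.0, 1.0]] [0.03334246 0.         0.         0.         0.        ] [[0.007357871865372872, -0.9999614433159522, -0.004793078665169908], [-0.9953090905037699, -0.006861077035197161, -0.09650253873590746], [0.09646593223605411, 0.005480648081645298, -0.9953211976113211]] [-0.00378817  0.55100557  1.6086768 ]
{'t': 0.1, 'joints': array([ 1.2177895 ,  0.33386753,  0.03985527,  1.46620034, -0.01340332,
        1.34329125, -0.05850312]), 'qd': array([-0.0017791 , -0.00064587, -0.00278415, -0.00481751,  0.00058455,
        0.00039864, -0.00020689]), 'effort': array([ 4.18120762e-03, -6.57806969e+01,  1.34036120e+00, -4.04708505e+01,
       -5.96297882e-02,  4.10374836e-02,  6.96000006e-05]), 'tcp_pos': array([ 0.16307629, -0.62872949,  0.19932178]), 'ee_rot': array([-3.14009475e+00,  9.18348483e-05,  2.53804236e-01]), 'wrist_force': array([-0.41156282, -0.28449983,  0.1776071 ]), 'moment': array([-0.00011602,  0.00448057,  0.03951395]), 'grip_force': 0.0, 'width': 1.0046497372458296}
```

View pics/scene0.png

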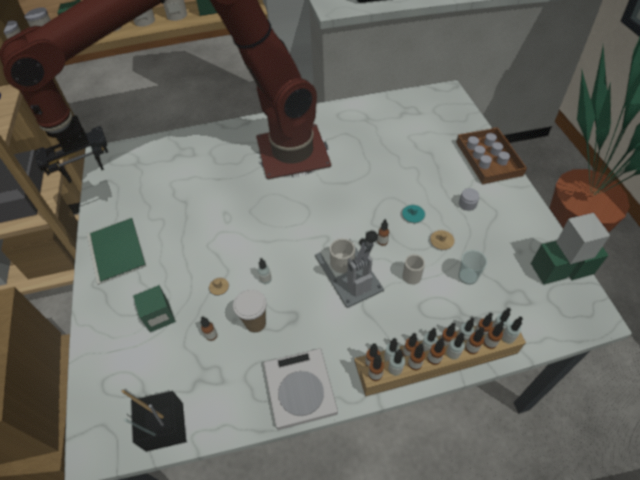

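View pics/top0.png

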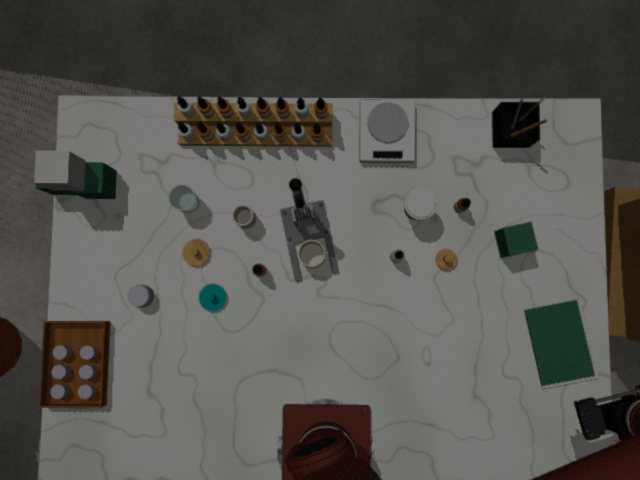

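Candidates for the lid are wood (196,252), which looks larger, wood (446,260), which looks smaller, and turquoise (212,297), which is a look-alike. The jar in the press at (312,253) looks wider than the one at (244,216). I'll check that with numbers and a close crop.

```bash
cat > h.py <<'E'
import cv2,numpy as np
def load(n): return dict(np.load(n))
def ray(c,uv):
    p=cv2.undistortPoints(np.array(uv,float).reshape(-1,1,2),c["camera_matrix"],c["dist_coeffs"]).reshape(-1,2)
    d=np.c_[p,np.ones(len(p))]@c["R"]; o=-c["R"].T@c["t"]; return o,d
def onz(c,uv,z):
    o,d=ray(c,uv); return o+d*((z-o[2])/d[:,2])[:,None]
def cloud(c):
    v,u=np.mgrid[:480,:640]; o,d=ray(c,np.c_[u.ravel(),v.ravel()])
    return (o+d*c["depth"].reshape(-1,1)).reshape(480,640,3)
def proj(c,X):
    return cv2.projectPoints(np.array(X,float).reshape(-1,1,3),cv2.Rodrigues(c["R"])[0],c["t"],c["camera_matrix"],c["dist_coeffs"])[0].reshape(-1,2)
E
python3 - <<'E'
from h import *
t=load("top0.npz"); P=cloud(t); im=t["pixels"]
hsv=cv2.cvtColor(im,cv2.COLOR_RGB2HSV)
for nm,(u,v) in dict(L1=(196,252),L2=(446,260),turq=(212,297)).items():
    w=np.s_[v-22:v+23,u-22:u+23]; s=hsv[w][...,1]>90
    n,l,st,ce=cv2.connectedComponentsWithStats(s.astype(np.uint8)); k=1+st[1:,4].argmax()
    q=P[w][l==k]; fl=q[(q[:,2]>.006)&(q[:,2]<.02)]; kn=q[q[:,2]>.03]
    print(nm,"flange",fl.min(0).round(4),fl.max(0).round(4),((fl.min(0)+fl.max(0))/2).round(4),len(fl),"knob",kn.mean(0).round(4),len(kn))
for nm,(u,v) in dict(J1=(312,253),J2=(244,216)).items():
    w=np.s_[v-25:v+26,u-25:u+26]; q=P[w].reshape(-1,3); r=q[(q[:,2]>.068)&(q[:,2]<.082)]
    print(nm,r.min(0).round(4),r.max(0).round(4),((r.min(0)+r.max(0))/2).round(4),len(r))
q=P[165:290,265:345].reshape(-1,3); 
for lo,hi in((.008,.02),(.14,.16),(.2,.4)):
    r=q[(q[:,2]>lo)&(q[:,2]<hi)]; print(lo,len(r),r.mean(0).round(4),cv2.minAreaRect((r[:,:2]*1000).astype(np.float32)))
cv2.imwrite("pics/crop1.png",np.hstack([cv2.resize(im[165:295,265:345],None,fx=4.5,fy=4.5,interpolation=3),cv2.resize(im[200:330,170:270],None,fx=4.3,fy=4.5,interpolation=3)])[...,::-1])
E
```

```text
L1 flange [0.4819 0.3183 0.006 ] [0.5528 0.3896 0.0197] [0.5173 0.354  0.0129] 471 knob [0.51   0.3309 0.1392] 48
L2 flange [ 0.476  -0.3463  0.0062] [ 0.53   -0.2914  0.0195] [ 0.503  -0.3188  0.0128] 266 knob [ 0.4974 -0.3001  0.1314] 52
turq flange [0.3622 0.2714 0.006 ] [0.4316 0.3428 0.02  ] [0.3969 0.3071 0.013 ] 479 knob [0.3978 0.2931 0.1067] 47
J1 [0.4778 0.0082 0.0685] [0.5484 0.0759 0.082 ] [0.5131 0.0421 0.0752] 127
J2 [0.5835 0.1944 0.0682] [0.6398 0.2491 0.0818] [0.6117 0.2217 0.075 ] 98
0.008 1738 [0.5675 0.053  0.0134] ((587.5128784179688, 62.270565032958984), (335.5064697265625, 213.88308715820312), 0.27900874614715576)
0.14 208 [0.6076 0.062  0.1463] ((608.3934936523438, 62.09128952026367), (34.17533874511719, 58.67250061035156), 14.644277572631836)
0.2 323 [0.6374 0.0689 0.269 ] ((636.1900634765625, 69.64020538330078), (58.28385543823242, 28.25666046142578), 9.496318817138672)
```

View pics/crop1.png

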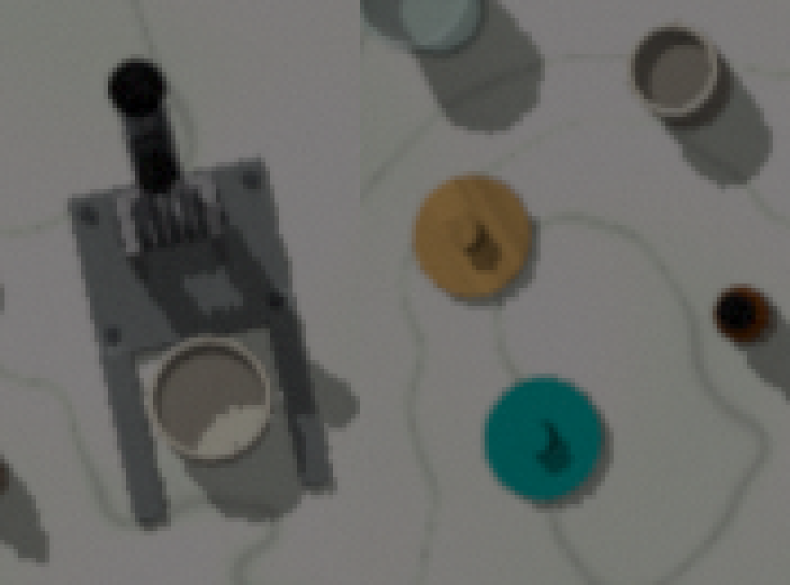

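The picture shows the wide jar (72 mm) between the prongs. The large wood lid, crop (474,237), is the wide lid, with a 72 mm flange. The turquoise one is the look-alike. Next I'll fit the press pose.

Run:
```python
from h import *
from scipy.optimize import least_squares as ls
t=load("top0.npz"); P=cloud(t)
uv=np.array([[137,525],[331,486],[70,200],[262,157]])/4.5+[265,165]-.4
X=onz(t,uv,.014); print(X.round(4).tolist())
A=np.array([[-.058,.06],[-.058,-.06],[.142,.06],[.142,-.06]])
f=lambda p:(A@np.array([[np.cos(p[2]),np.sin(p[2])],[-np.sin(p[2]),np.cos(p[2])]])+p[:2]-X[:,:2]).ravel()
r=ls(f,[.5,.04,.2]); print(r.x.round(4),(r.fun*1e3).round(1))
c=np.array([np.cos(r.x[2]),np.sin(r.x[2])]); 
q=P[165:290,265:345].reshape(-1,3); q=q[(q[:,2]>.285)&(q[:,2]<.33)]
s=ls(lambda p:np.linalg.norm(q-p,axis=1)-.015,[.65,.07,.294],loss='soft_l1',f_scale=.002); print("knob fit",s.x.round(4),len(q),"pred",(r.x[:2]+.1437*c).round(4))
# base edges refined by z-band points
b=P[195:290,270:345].reshape(-1,3); b=b[(b[:,2]>.011)&(b[:,2]<.017)]
b=b[(np.linalg.norm(b[:,:2]-r.x[:2]-.042*c,axis=1)<.14)]
d=b[:,:2]-r.x[:2]; l=np.c_[d@c,d@[-c[1],c[0]]]; print(np.percentile(l,[1,99],axis=0).round(4))
# scene camera knob/lid/jar
S=load("scene0.npz"); Q=cloud(S)
for nm,o,lo,hi,rad in(("lid",(.5173,.354),.010,.018,.05),("jar",(.513,.042),.070,.08,.042),("knobL",(.5173,.354),.036,.045,.02)):
    for C in(P,Q):
        z=C.reshape(-1,3); z=z[(np.linalg.norm(z[:,:2]-o,axis=1)<rad)&(z[:,2]>lo)&(z[:,2]<hi)]
        print(nm,len(z),cv2.minEnclosingCircle((z[:,:2]*1e3).astype(np.float32)) if len(z)>2 else'')
z=Q.reshape(-1,3); z=z[(np.linalg.norm(z[:,:2]-[.64,.07],axis=1)<.05)&(z[:,2]>.285)&(z[:,2]<.33)]
print(len(z),ls(lambda p:np.linalg.norm(z-p,axis=1)-.015,[.65,.07,.294],loss='soft_l1',f_scale=.002).x.round(4))
for nm,(u,v) in dict(b3=(260,270),J2=(244,216)).items(): print(nm,P[v,u])
```

```text
[[0.4402, 0.0859, 0.014], [0.4642, -0.0295, 0.014], [0.6352, 0.1287, 0.014], [0.6622, 0.0133, 0.014]]
[0.5094 0.0406 0.2151] [-0.2  1.   1.3 -0.9  0.1  0.9 -1.2 -1. ]
knob fit [0.6515 0.0721 0.2945] 140 pred [0.6498 0.0713]
[[-0.0527 -0.0591]
 [ 0.1418  0.0588]]
lid 371 ((521.837158203125, 356.5144958496094), 41.05911636352539)
lid 248 ((515.4234619140625, 353.7716979980469), 36.00859832763672)
jar 111 ((512.8363037109375, 41.68910598754883), 35.68800354003906)
jar 109 ((513.171630859375, 39.82826232910156), 37.708614349365234)
knobL 35 ((517.9296875, 353.511474609375), 9.550871849060059)
knobL 18 ((516.6023559570312, 354.7843933105469), 9.11114501953125)
132 [0.6499 0.0716 0.293 ]
b3 [0.4662864  0.17178772 0.08772097]
J2 [0.61612146 0.22682224 0.00968564]
```

```bash
cat > go.py <<'E'
import sys,numpy as np
from cell import ctrl
from scipy.spatial.transform import Rotation as R
# args: x,y,z[,yaw_deg]  several: chained waypoints at fixed orientation
s=ctrl.get_state(); p=s["tcp_pos"]; r=R.from_euler("xyz",s["ee_rot"]); print("t",round(s["t"],2),"tcp",p.round(4),"rpy",s["ee_rot"].round(4),"F",s["wrist_force"].round(1))
tg=R.from_euler("xyz",[np.pi,0,.215]); print("rot",np.rad2deg((r.inv()*tg).as_rotvec()).round(1))
for a in sys.argv[1:]:
    w=np.array(eval(a)); d=tg.inv().apply(w-p)*1e3; n=max(1,int(np.ceil(np.linalg.norm(d)/62)));print(a,d.round(1),n,(d/n).round(1)); p=w
E
python3 go.py .45,-.1,.2 .45,.17,.2 .5175,.354,.12 .5175,.354,.0175
```

```text
t 0.1 tcp [ 0.1631 -0.6287  0.1993] rpy [-3.1401e+00  1.0000e-04  2.5380e-01] F [-0.4 -0.3  0.2]
rot [-0.1  0.   2.2]
.45,-.1,.2 [ 393.1 -455.3   -0.7] 10 [ 39.3 -45.5  -0.1]
.45,.17,.2 [  57.6 -263.8   -0. ] 5 [ 11.5 -52.8  -0. ]
.5175,.354,.12 [ 105.2 -165.4   80. ] 4 [ 26.3 -41.3  20. ]
.5175,.354,.0175 [  0.   -0.  102.5] 2 [ 0.  -0.  51.2]
```

>>> {"name": "jog_arm", "arguments": {"commands": [{"rot": [0, 0, 2.2], "slide": [0, 0, 0], "fingers": 0.3}, {"rot": [0, 0, 0], "slide": [39, -45, 0], "fingers": 0.3}, {"rot": [0, 0, 0], "slide": [39, -45, 0], "fingers": 0.3}, {"rot": [0, 0, 0], "slide": [39, -45, 0], "fingers": 0.3}, {"rot": [0, 0, 0], "slide": [39, -45, 0], "fingers": 0.3}], "newtons": 20}}

```text
t: 0.72
tcp_pos: [0.2779, -0.4181, 0.2002]
ee_rot: [3.141, -0.0, 0.214]
wrist_force: [2.0, 0.3, -0.1]
width: 0.661
grip_force: 0.0
```

>>> {"name": "jog_arm", "arguments": {"commands": [{"rot": [0, 0, 0], "slide": [39, -45, 0], "fingers": 0.3}, {"rot": [0, 0, 0], "slide": [39, -45, 0], "fingers": 0.3}, {"rot": [0, 0, 0], "slide": [39, -45, 0], "fingers": 0.3}, {"rot": [0, 0, 0], "slide": [39, -45, 0], "fingers": 0.3}, {"rot": [0, 0, 0], "slide": [39, -45, 0], "fingers": 0.3}]}}

```text
t: 1.35
tcp_pos: [0.4201, -0.1567, 0.2004]
ee_rot: [3.141, -0.0, 0.214]
wrist_force: [0.8, -1.0, 0.1]
width: 0.645
grip_force: 0.0
```

```bash
python3 go.py .45,-.1,.2 .45,.17,.2 .5175,.354,.12 .5175,.354,.0175
```

```text
t 1.35 tcp [ 0.4201 -0.1567  0.2004] rpy [ 3.141e+00 -5.000e-04  2.135e-01] F [ 0.8 -1.   0.1]
rot [ 0.  -0.  -0.1]
.45,-.1,.2 [ 41.3 -49.    0.4] 2 [ 20.7 -24.5   0.2]
.45,.17,.2 [  57.6 -263.8   -0. ] 5 [ 11.5 -52.8  -0. ]
.5175,.354,.12 [ 105.2 -165.4   80. ] 4 [ 26.3 -41.3  20. ]
.5175,.354,.0175 [  0.   -0.  102.5] 2 [ 0.  -0.  51.2]
```

>>> {"name": "jog_arm", "arguments": {"commands": [{"rot": [0, 0, 0], "slide": [32, -45, 0], "fingers": 0.3}, {"rot": [0, 0, 0], "slide": [16, -57, 0], "fingers": 0.3}, {"rot": [0, 0, 0], "slide": [12, -57, 0], "fingers": 0.3}, {"rot": [0, 0, 0], "slide": [12, -57, 0], "fingers": 0.3}, {"rot": [0, 0, 0], "slide": [12, -57, 0], "fingers": 0.3}]}}

```text
t: 1.98
tcp_pos: [0.443, 0.1279, 0.2004]
ee_rot: [3.141, -0.001, 0.213]
wrist_force: [1.7, 0.3, -0.8]
width: 0.649
grip_force: 0.0
```

>>> {"name": "jog_arm", "arguments": {"commands": [{"rot": [0, 0, 0], "slide": [20, -50, 0], "fingers": 0.3}, {"rot": [0, 0, 0], "slide": [25, -45, 20], "fingers": 0.3}, {"rot": [0, 0, 0], "slide": [25, -45, 30], "fingers": 0.3}, {"rot": [0, 0, 0], "slide": [25, -45, 30], "fingers": 0.3}, {"rot": [0, 0, 0], "slide": [0, 0, 0], "fingers": 0.3}]}}

```text
t: 2.6
tcp_pos: [0.4938, 0.3305, 0.1163]
ee_rot: [-3.139, 0.007, 0.219]
wrist_force: [-0.7, 0.0, 0.7]
width: 0.645
grip_force: 0.0
```

```bash
python3 go.py .5175,.354,.1 .5175,.354,.0175
```

```text
t 2.6 tcp [0.4938 0.3305 0.1163] rpy [-3.1393  0.0068  0.2191] F [-0.7  0.   0.7]
rot [-0.1  0.4  0.2]
.5175,.354,.1 [ 28.2 -17.9  16.3] 1 [ 28.2 -17.9  16.3]
.5175,.354,.0175 [ 0.  -0.  82.5] 2 [ 0.  -0.  41.2]
```

>>> {"name": "jog_arm", "arguments": {"commands": [{"rot": [0, 0, 0], "slide": [28, -18, 16], "fingers": 0.3}, {"rot": [0, 0, 0], "slide": [0, 0, 0], "fingers": 0.3}]}}

```text
t: 2.85
tcp_pos: [0.5205, 0.3506, 0.1033]
ee_rot: [-3.141, 0.001, 0.214]
wrist_force: [-0.2, -1.0, -0.1]
width: 0.648
grip_force: 0.0
```

```bash
python3 go.py .5175,.354,.1 .5175,.354,.0175
```

```text
t 2.85 tcp [0.5205 0.3506 0.1033] rpy [-3.1415e+00  1.3000e-03  2.1380e-01] F [-0.2 -1.  -0.1]
rot [-0.   0.1 -0.1]
.5175,.354,.1 [-2.2 -4.   3.3] 1 [-2.2 -4.   3.3]
.5175,.354,.0175 [ 0.  -0.  82.5] 2 [ 0.  -0.  41.2]
```

>>> {"name": "jog_arm", "arguments": {"commands": [{"rot": [0, 0, 0], "slide": [-2, -4, 35], "fingers": 0.3}, {"rot": [0, 0, 0], "slide": [0, 0, 40], "fingers": 0.3}, {"rot": [0, 0, 0], "slide": [0, 0, 8], "fingers": 0.3}, {"rot": [0, 0, 0], "slide": [0, 0, 0], "fingers": 0.3}]}}

```text
t: 3.35
tcp_pos: [0.5176, 0.3538, 0.0224]
ee_rot: [3.141, -0.001, 0.214]
wrist_force: [0.7, 0.6, -0.0]
width: 0.648
grip_force: 0.0
```

```bash
python3 go.py .5175,.354,.0175
python3 - <<'E'
from cell import ctrl
import cv2,numpy as np
c=ctrl.camera("scene"); np.savez("scene1.npz",**c); print(c["pixels"].mean())
cv2.imwrite("pics/s1.png",cv2.resize(c["pixels"][180:270,390:490],None,fx=6,fy=6,interpolation=3)[...,::-1])
E
```

```text
t 3.35 tcp [0.5176 0.3538 0.0224] rpy [ 3.1415e+00 -7.0000e-04  2.1440e-01] F [ 0.7  0.6 -0. ]
rot [ 0. -0. -0.]
.5175,.354,.0175 [-0.1 -0.3  4.9] 1 [-0.1 -0.3  4.9]
115.08406684027777
```

View pics/s1.png

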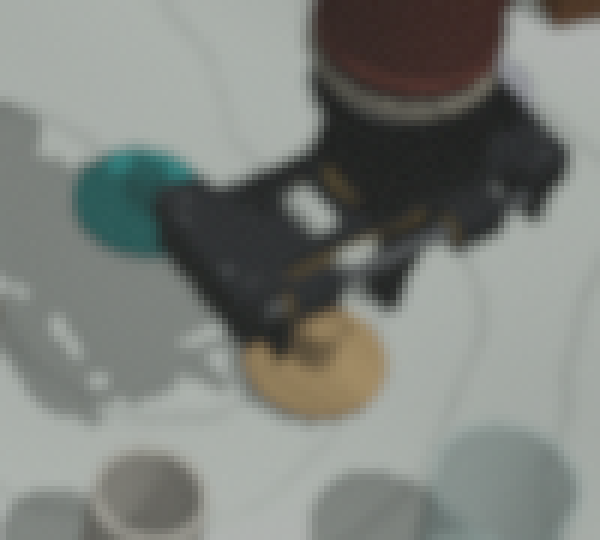

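Run:
```python
from h import *
c=load("scene1.npz")
f=lambda X:((proj(c,X)-[390,180])*6).round(0).tolist()
p=np.array([.5176,.3538,.0224]); y=np.array([.213,-.977,0])
print("knobtop",f([[.5175,.354,.039]]),"flangec",f([[.5175,.354,.013]]),"tips",f([p+y*.028,p-y*.028,p+y*.036,p-y*.036]))
```

```text
knobtop [[322.0, 325.0]] flangec [[313.0, 357.0]] tips [[270.0, 366.0], [362.0, 325.0], [257.0, 372.0], [374.0, 319.0]]
```

>>> {"name": "jog_arm", "arguments": {"commands": [{"rot": [0, 0, 0], "slide": [0, 0, 5], "fingers": 0.3}, {"rot": [0, 0, 0], "slide": [0, 0, 0], "fingers": -0.2}, {"rot": [0, 0, 0], "slide": [0, 0, 0], "fingers": -1}, {"rot": [0, 0, 0], "slide": [0, 0, 0], "fingers": -1}, {"rot": [0, 0, 0], "slide": [0, 0, 0], "fingers": -1}]}}

```text
t: 4.03
tcp_pos: [0.5172, 0.3543, 0.0163]
ee_rot: [-3.142, -0.0, 0.215]
wrist_force: [0.5, 0.4, 0.4]
width: 0.284
grip_force: 0.0
```

>>> {"name": "jog_arm", "arguments": {"commands": [{"rot": [0, 0, 0], "slide": [0, 0, 0], "fingers": -1}, {"rot": [0, 0, 0], "slide": [0, 0, 0], "fingers": -1}]}}

```text
t: 4.28
tcp_pos: [0.5177, 0.3548, 0.0172]
ee_rot: [-3.141, -0.001, 0.215]
wrist_force: [-0.1, -0.8, 6.0]
width: 0.061
grip_force: 3.0
```

```bash
python3 go.py .5175,.354,.15 .45,.17,.2 .5125,.041,.2 .5125,.041,.13 .5125,.041,.0845
```

```text
t 4.28 tcp [0.5177 0.3548 0.0172] rpy [-3.141e+00 -1.400e-03  2.154e-01] F [-0.1 -0.8  6. ]
rot [-0.  -0.1  0. ]
.5175,.354,.15 [  -0.4    0.8 -132.8] 3 [ -0.1   0.3 -44.3]
.45,.17,.2 [-105.2  165.4  -50. ] 4 [-26.3  41.3 -12.5]
.5125,.041,.2 [ 33.5 139.4   0. ] 3 [11.2 46.5  0. ]
.5125,.041,.13 [ 0. -0. 70.] 2 [ 0. -0. 35.]
.5125,.041,.0845 [ 0.  -0.  45.5] 1 [ 0.  -0.  45.5]
```

The opening reads 0.06, which is about 5 mm. The knob is 20 mm, so the grasp missed. I'll look.

Run:
```python
from cell import ctrl
from h import *
S=ctrl.camera("scene"); np.savez("scene2.npz",**S);T=ctrl.camera("top"); np.savez("top2.npz",**T)
print(proj(T,[[.5177,.3548,.0172]]),proj(S,[[.5177,.3548,.0172]]))
cv2.imwrite("pics/s2.png",np.hstack([cv2.resize(S["pixels"][200:270,405:475],(420,420),interpolation=3),cv2.resize(T["pixels"][215:285,160:230],(380,420),interpolation=3)])[...,::-1])
```

```text
[[195.14224485 251.63815665]] [[442.69694957 238.60180253]]
```

View pics/s2.png

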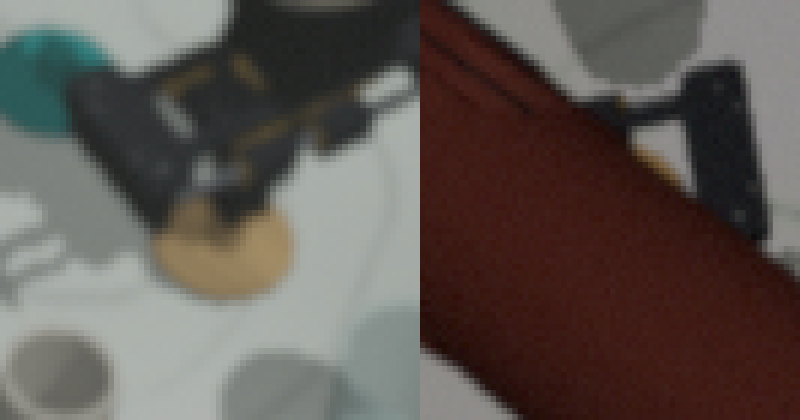

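```bash
python3 go.py
python3 - <<'E'
from cell import ctrl
from h import *
print({k:ctrl.get_state()[k] for k in("width","grip_force")})
for n in("scene1.npz","scene2.npz"):
    S=load(n); Q=cloud(S); hsv=cv2.cvtColor(S["pixels"],cv2.COLOR_RGB2HSV)
    m=(np.linalg.norm(Q[...,:2]-[.5175,.354],axis=2)<.06)
    wood=m&(hsv[...,1]>70)&(Q[...,2]<.05)
    dark=m&(hsv[...,1]<=80)&(hsv[...,2]<90)&(Q[...,2]>.012)&(Q[...,2]<.075)
    w=Q[wood]; f=w[(w[:,2]>.008)&(w[:,2]<.018)]; print(n,len(f),f.min(0).round(4),f.max(0).round(4)); k=w[w[:,2]>.02];print(" woodhigh",k.round(3).tolist())
    d=Q[dark]; d=d[np.argsort(d[:,2])][:25]; print(d.round(3).tolist())
E
```

```text
t 4.38 tcp [0.5178 0.3549 0.0172] rpy [-3.1409e+00 -1.6000e-03  2.1530e-01] F [-0.5 -0.5  5.9]
rot [-0.  -0.1  0. ]
{'width': 0.017722309406170436, 'grip_force': 2.9864016894134693}
scene1.npz 202 [0.4917 0.3194 0.008 ] [0.5509 0.388  0.0177]
 woodhigh [[0.509, 0.359, 0.038], [0.514, 0.353, 0.041], [0.511, 0.358, 0.036], [0.513, 0.361, 0.037], [0.513, 0.348, 0.036], [0.515, 0.35, 0.038], [0.515, 0.354, 0.036], [0.517, 0.356, 0.038], [0.521, 0.356, 0.044], [0.52, 0.36, 0.042], [0.516, 0.346, 0.036], [0.518, 0.348, 0.038], [0.518, 0.352, 0.036], [0.52, 0.354, 0.038], [0.518, 0.359, 0.034], [0.521, 0.36, 0.038], [0.512, 0.347, 0.026], [0.518, 0.346, 0.034], [0.522, 0.347, 0.038], [0.522, 0.351, 0.037], [0.518, 0.356, 0.03], [0.525, 0.355, 0.039], [0.521, 0.361, 0.032], [0.526, 0.318, 0.048], [0.514, 0.347, 0.023], [0.52, 0.346, 0.031], [0.52, 0.349, 0.031], [0.525, 0.349, 0.037], [0.525, 0.352, 0.036], [0.525, 0.356, 0.035], [0.527, 0.318, 0.045], [0.517, 0.345, 0.023], [0.522, 0.345, 0.03], [0.525, 0.347, 0.032], [0.524, 0.351, 0.03], [0.526, 0.353, 0.032], [0.524, 0.357, 0.028], [0.53
[... 1369 characters left out ...]
, 0.345, 0.027], [0.524, 0.348, 0.025], [0.526, 0.35, 0.028], [0.527, 0.353, 0.028], [0.525, 0.349, 0.021], [0.528, 0.35, 0.025]]
[[0.493, 0.353, 0.015], [0.521, 0.349, 0.031], [0.522, 0.345, 0.034], [0.519, 0.346, 0.035], [0.522, 0.357, 0.035], [0.517, 0.346, 0.037], [0.514, 0.343, 0.04], [0.511, 0.345, 0.04], [0.525, 0.345, 0.042], [0.519, 0.344, 0.045], [0.526, 0.357, 0.045], [0.525, 0.344, 0.047], [0.53, 0.348, 0.047], [0.524, 0.357, 0.048], [0.529, 0.358, 0.049], [0.526, 0.359, 0.049], [0.53, 0.345, 0.049], [0.519, 0.343, 0.05], [0.534, 0.343, 0.051], [0.528, 0.361, 0.051], [0.529, 0.351, 0.051], [0.524, 0.344, 0.051], [0.516, 0.344, 0.051], [0.521, 0.344, 0.053], [0.526, 0.359, 0.053]]
```

In the pre-close image the fingertips measure about 46 mm high, while the reported TCP was 22 mm. So the true tips sit about 22 mm above the reported TCP, and the fingers closed on top of the knob. I'll open, go lower, and watch the force.

>>> {"name": "jog_arm", "arguments": {"commands": [{"rot": [0, 0, 0], "slide": [0, 0, -8], "fingers": 0.3}, {"rot": [0, 0, 0], "slide": [0, 0, 0], "fingers": 0.3}, {"rot": [0, 0, 0], "slide": [0, 0, 0], "fingers": 0.3}, {"rot": [0, 0, 0], "slide": [0, 0, 10], "fingers": 0.3}, {"rot": [0, 0, 0], "slide": [0, 0, 6], "fingers": 0.3}]}}

```text
t: 5.0
tcp_pos: [0.5168, 0.3538, 0.007]
ee_rot: [3.141, 0.001, 0.215]
wrist_force: [0.7, -0.8, 0.3]
width: 0.503
grip_force: 0.0
```

>>> {"name": "jog_arm", "arguments": {"commands": [{"rot": [0, 0, 0], "slide": [0, 0, 5], "fingers": 0.3}, {"rot": [0, 0, 0], "slide": [0, 0, 3], "fingers": 0.3}, {"rot": [0, 0, 0], "slide": [0, 0, 0], "fingers": 0.3}]}}

```text
t: 5.38
tcp_pos: [0.5171, 0.3542, -0.0001]
ee_rot: [-3.142, 0.0, 0.215]
wrist_force: [0.0, 0.3, -0.1]
width: 0.644
grip_force: 0.0
```

```bash
python3 go.py .5175,.354,-.005
python3 - <<'E'
from cell import ctrl
from h import *
S=ctrl.camera("scene"); np.savez("scene3.npz",**S); Q=cloud(S); hsv=cv2.cvtColor(S["pixels"],cv2.COLOR_RGB2HSV)
m=(np.linalg.norm(Q[...,:2]-[.5175,.354],axis=2)<.06)
d=Q[m&(hsv[...,1]<=80)&(hsv[...,2]<90)&(Q[...,2]>.012)&(Q[...,2]<.075)]; d=d[np.argsort(d[:,2])][:25]; print(d.round(3).tolist())
cv2.imwrite("pics/s3.png",cv2.resize(S["pixels"][200:270,405:475],(560,560),interpolation=3)[...,::-1])
E
```

```text
t 5.38 tcp [ 5.171e-01  3.542e-01 -1.000e-04] rpy [-3.1416e+00  4.0000e-04  2.1540e-01] F [ 0.   0.3 -0.1]
rot [-0.  0.  0.]
.5175,.354,-.005 [0.4 0.3 4.9] 1 [0.4 0.3 4.9]
[[0.524, 0.325, 0.013], [0.524, 0.321, 0.015], [0.522, 0.317, 0.024], [0.518, 0.387, 0.025], [0.505, 0.379, 0.025], [0.528, 0.321, 0.026], [0.528, 0.318, 0.027], [0.525, 0.319, 0.027], [0.515, 0.381, 0.028], [0.534, 0.321, 0.028], [0.508, 0.381, 0.029], [0.504, 0.379, 0.029], [0.521, 0.381, 0.03], [0.514, 0.381, 0.031], [0.518, 0.382, 0.031], [0.524, 0.318, 0.032], [0.533, 0.321, 0.032], [0.529, 0.319, 0.033], [0.514, 0.377, 0.033], [0.522, 0.387, 0.034], [0.508, 0.379, 0.034], [0.519, 0.388, 0.035], [0.522, 0.383, 0.035], [0.524, 0.318, 0.036], [0.514, 0.38, 0.036]]
```

View pics/s3.png

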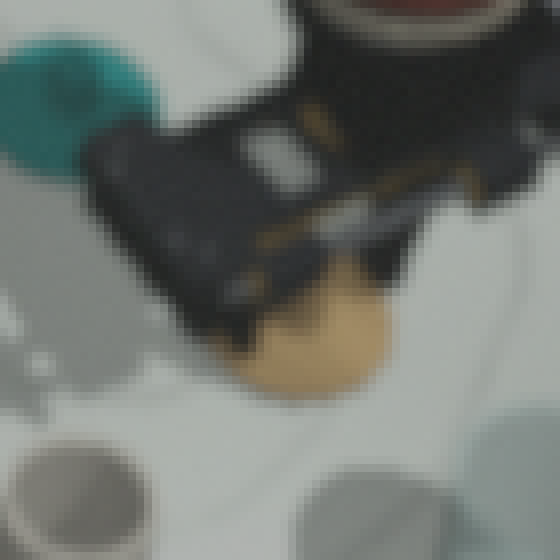

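The crop shows the fingers straddling the knob around (340,280), with tips near 23 mm while the TCP reads 0. I'll lower 5 mm and close.

>>> {"name": "jog_arm", "arguments": {"commands": [{"rot": [0, 0, 0], "slide": [0, 0, 5], "fingers": 0.3}, {"rot": [0, 0, 0], "slide": [0, 0, 0], "fingers": -0.2}, {"rot": [0, 0, 0], "slide": [0, 0, 0], "fingers": -1}, {"rot": [0, 0, 0], "slide": [0, 0, 0], "fingers": -1}, {"rot": [0, 0, 0], "slide": [0, 0, 0], "fingers": -1}]}}

```text
t: 6.05
tcp_pos: [0.5173, 0.3543, -0.0047]
ee_rot: [-3.142, -0.0, 0.215]
wrist_force: [0.4, -0.2, 0.5]
width: 0.285
grip_force: 0.0
```

>>> {"name": "jog_arm", "arguments": {"commands": [{"rot": [0, 0, 0], "slide": [0, 0, 0], "fingers": -1}, {"rot": [0, 0, 0], "slide": [0, 0, 0], "fingers": -1}]}}

```text
t: 6.3
tcp_pos: [0.5173, 0.3542, -0.0047]
ee_rot: [-3.142, -0.0, 0.215]
wrist_force: [0.7, -1.1, 0.5]
width: 0.222
grip_force: 20.2
```

```bash
python3 go.py .5175,.354,.15 .45,.17,.18 .5125,.041,.18 .5125,.041,.1 .5125,.041,.062
```

```text
t 6.3 tcp [ 0.5173  0.3542 -0.0047] rpy [-3.1415e+00 -1.0000e-04  2.1540e-01] F [ 0.7 -1.1  0.5]
rot [-0. -0.  0.]
.5175,.354,.15 [   0.2    0.3 -154.7] 3 [  0.1   0.1 -51.6]
.45,.17,.18 [-105.2  165.4  -30. ] 4 [-26.3  41.3  -7.5]
.5125,.041,.18 [ 33.5 139.4   0. ] 3 [11.2 46.5  0. ]
.5125,.041,.1 [ 0. -0. 80.] 2 [ 0. -0. 40.]
.5125,.041,.062 [ 0. -0. 38.] 1 [ 0. -0. 38.]
```

>>> {"name": "jog_arm", "arguments": {"commands": [{"rot": [0, 0, 0], "slide": [0, 0, -30], "fingers": -1}, {"rot": [0, 0, 0], "slide": [0, 0, -55], "fingers": -1}, {"rot": [0, 0, 0], "slide": [0, 0, -55], "fingers": -1}, {"rot": [0, 0, 0], "slide": [-20, 35, -30], "fingers": -1}, {"rot": [0, 0, 0], "slide": [-28, 40, -10], "fingers": -1}]}}

```text
t: 6.92
tcp_pos: [0.4867, 0.2712, 0.1771]
ee_rot: [-3.14, -0.003, 0.217]
wrist_force: [0.2, -1.0, 0.5]
width: 0.221
grip_force: 20.2
```

>>> {"name": "jog_arm", "arguments": {"commands": [{"rot": [0, 0, 0], "slide": [-28, 45, 0], "fingers": -1}, {"rot": [0, 0, 0], "slide": [-28, 45, 0], "fingers": -1}, {"rot": [0, 0, 0], "slide": [10, 45, 0], "fingers": -1}, {"rot": [0, 0, 0], "slide": [10, 45, 0], "fingers": -1}, {"rot": [0, 0, 0], "slide": [10, 35, 0], "fingers": -1}]}}

```text
t: 7.55
tcp_pos: [0.5073, 0.0529, 0.1753]
ee_rot: [3.141, -0.0, 0.214]
wrist_force: [0.2, -0.4, -0.9]
width: 0.22
grip_force: 20.2
```

```bash
python3 go.py .5125,.041,.16 .5125,.041,.1 .5125,.041,.062
```

```text
t 7.55 tcp [0.5073 0.0529 0.1753] rpy [ 3.1406e+00 -3.0000e-04  2.1400e-01] F [ 0.2 -0.4 -0.9]
rot [ 0.1 -0.  -0.1]
.5125,.041,.16 [ 2.5 12.7 15.3] 1 [ 2.5 12.7 15.3]
.5125,.041,.1 [ 0. -0. 60.] 1 [ 0. -0. 60.]
.5125,.041,.062 [ 0. -0. 38.] 1 [ 0. -0. 38.]
```

>>> {"name": "jog_arm", "arguments": {"commands": [{"rot": [0, 0, 0], "slide": [3, 12, 35], "fingers": -1}, {"rot": [0, 0, 0], "slide": [0, 0, 45], "fingers": -1}, {"rot": [0, 0, 0], "slide": [0, 0, 0], "fingers": -1}]}}

```text
t: 7.92
tcp_pos: [0.5098, 0.0437, 0.0926]
ee_rot: [-3.14, 0.006, 0.216]
wrist_force: [0.6, 0.5, 0.8]
width: 0.221
grip_force: 20.2
```

```bash
python3 go.py .513,.0418,.09 .513,.0418,.062
python3 - <<'E'
from cell import ctrl
from h import *
S=ctrl.camera("scene"); np.savez("scene4.npz",**S);T=ctrl.camera("top"); np.savez("top4.npz",**T)
p=ctrl.get_state()["tcp_pos"]; zl=p[2]+.0047
im=cv2.resize(S["pixels"][225:285,310:380],None,fx=8,fy=8,interpolation=3)[...,::-1].copy()
a=np.linspace(0,2*np.pi,60)
def circ(c,r,z,col):
    q=(proj(S,np.c_[c[0]+r*np.cos(a),c[1]+r*np.sin(a),0*a+z])-[310,225]+.5)*8
    cv2.polylines(im,[q.round().astype(np.int32)],True,col,1)
circ(p[:2],.037,zl+.013,(0,0,255)); circ(p[:2],.037,zl+.008,(0,0,255)); circ((.513,.0418),.036,.075,(0,255,0)); circ((.513,.0418),.036,.0,(0,255,0))
cv2.imwrite("pics/s4.png",im)
E
```

```text
t 7.92 tcp [0.5098 0.0437 0.0926] rpy [-3.1399  0.0057  0.2156] F [0.6 0.5 0.8]
rot [-0.1  0.3  0. ]
.513,.0418,.09 [2.7 2.6 2.6] 1 [2.7 2.6 2.6]
.513,.0418,.062 [ 0. -0. 28.] 1 [ 0. -0. 28.]
```

View pics/s4.png

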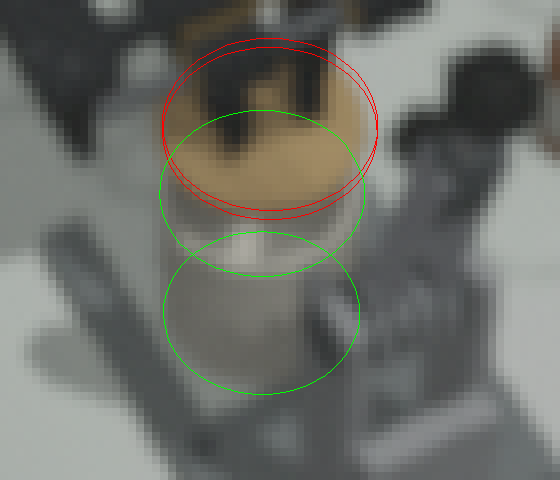

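>>> {"name": "jog_arm", "arguments": {"commands": [{"rot": [0, 0, 0], "slide": [3, 3, 3], "fingers": -1}, {"rot": [0, 0, 0], "slide": [0, 0, 0], "fingers": -1}]}}

```text
t: 8.28
tcp_pos: [0.5169, 0.0415, 0.0932]
ee_rot: [3.141, -0.002, 0.215]
wrist_force: [0.5, 1.5, -1.4]
width: 0.223
grip_force: 20.2
```

```bash
python3 go.py .513,.0418,.09 .513,.0418,.062
python3 - <<'E'
from cell import ctrl
from h import *
S=ctrl.camera("scene"); np.savez("scene5.npz",**S);S0=load("scene0.npz")
p=ctrl.get_state()["tcp_pos"]; zl=p[2]+.0047; a=np.linspace(0,2*np.pi,720)
def ext(S,c,z,r):
    q=proj(S,np.c_[c[0]+r*np.cos(a),c[1]+r*np.sin(a),0*a+z]); return q.min(0).round(1),q.max(0).round(1)
for S_,c,z0 in((S0,(.5173,.354),0),(S,p,zl)):
    hsv=cv2.cvtColor(S_["pixels"],cv2.COLOR_RGB2HSV); u,v=proj(S_,[[c[0],c[1],z0+.01]])[0].astype(int)
    w=hsv[v-16:v+17,u-22:u+23]; m=(w[...,1]>80)&(w[...,0]>9)&(w[...,0]<26)
    print("rows: v, first, last"); 
    for i in range(33):
        j=np.where(m[i])[0]
        if len(j): print(v-16+i,u-22+j[0],u-22+j[-1],end=' | ')
    print("\n pred",ext(S_,c,z0+.013,.037),ext(S_,c,z0+.008,.037))
# jar rim, both images, depth
for n,S_ in(("s0",S0),("s5",S)):
    Q=cloud(S_).reshape(-1,3)
    for lo,hi,nm in((.068,.08,"jar"),(zl+.004,zl+.017,"lid")):
        q=Q[(Q[:,2]>lo)&(Q[:,2]<hi)&(np.linalg.norm(Q[:,:2]-[.513,.042],axis=1)<.045)]
        if len(q): print(n,nm,len(q),q.min(0).round(4),q.max(0).round(4))
E
```

```text
t 8.28 tcp [0.5169 0.0415 0.0932] rpy [ 3.1409e+00 -1.7000e-03  2.1500e-01] F [ 0.5  1.5 -1.4]
rot [ 0.  -0.1  0. ]
.513,.0418,.09 [-3.8 -1.1  3.2] 1 [-3.8 -1.1  3.2]
.513,.0418,.062 [ 0. -0. 28.] 1 [ 0. -0. 28.]
rows: v, first, last
231 439 442 | 232 436 445 | 233 434 448 | 234 433 449 | 235 432 450 | 236 432 451 | 237 431 452 | 238 431 452 | 239 431 452 | 240 431 452 | 241 432 452 | 242 432 452 | 243 433 452 | 244 433 451 | 245 435 451 | 246 436 450 | 247 437 448 | 248 440 445 | 
 pred (array([429.9, 229.7]), array([454.4, 249.3])) (array([429.7, 230.8]), array([454.1, 250.3]))
rows: v, first, last
227 340 340 | 228 338 340 | 229 336 339 | 230 333 335 | 231 333 333 | 236 345 351 | 237 342 352 | 238 333 352 | 239 331 353 | 240 331 353 | 241 330 354 | 242 331 354 | 243 331 354 | 244 331 354 | 245 331 353 | 246 331 353 | 247 331 353 | 248 332 352 | 249 333 351 | 250 334 350 | 251 335 349 | 252 338 347 | 
 pred (array([329.1, 231.2]), array([356.1, 252.9])) (array([329.1, 232.3]), array([356. , 253.9]))
s0 jar 144 [0.4779 0.0049 0.068 ] [0.5494 0.0759 0.0795]
s5 jar 71 [0.5011 0.0055 0.068 ] [0.5502 0.0748 0.0797]
s5 lid 273 [0.4979 0.0039 0.1024] [0.5536 0.0756 0.1147]
```

>>> {"name": "jog_arm", "arguments": {"commands": [{"rot": [0, 0, 0], "slide": [0, 0, 0], "fingers": -1}, {"rot": [0, 0, 0], "slide": [-3.5, 0, 0], "fingers": -1}, {"rot": [0, 0, 0], "slide": [0, 0, 0], "fingers": -1}, {"rot": [0, 0, 0], "slide": [0, 0, 0], "fingers": -1}, {"rot": [0, 0, 0], "slide": [0, 0, 0], "fingers": -1}]}}

```text
t: 8.95
tcp_pos: [0.5126, 0.041, 0.0922]
ee_rot: [-3.142, 0.0, 0.215]
wrist_force: [0.2, 0.7, -0.9]
width: 0.222
grip_force: 20.2
```

```bash
python3 go.py .5132,.0416,.09 .5132,.0416,.062
```

```text
t 8.95 tcp [0.5126 0.041  0.0922] rpy [-3.1415  0.      0.2154] F [ 0.2  0.7 -0.9]
rot [-0.  0.  0.]
.5132,.0416,.09 [ 0.8 -0.5  2.2] 1 [ 0.8 -0.5  2.2]
.5132,.0416,.062 [ 0. -0. 28.] 1 [ 0. -0. 28.]
```

Going down gently. The seat should be at TCP z of about 0.0623.

>>> {"name": "jog_arm", "arguments": {"commands": [{"rot": [0, 0, 0], "slide": [0.7, -0.5, 8], "fingers": -1}, {"rot": [0, 0, 0], "slide": [0, 0, 6], "fingers": -1}, {"rot": [0, 0, 0], "slide": [0, 0, 5], "fingers": -1}, {"rot": [0, 0, 0], "slide": [0, 0, 4], "fingers": -1}, {"rot": [0, 0, 0], "slide": [0, 0, 0], "fingers": -1}]}}

```text
t: 9.57
tcp_pos: [0.5129, 0.0417, 0.0688]
ee_rot: [-3.141, 0.001, 0.216]
wrist_force: [-0.2, -0.1, -0.3]
width: 0.22
grip_force: 20.2
```

>>> {"name": "jog_arm", "arguments": {"commands": [{"rot": [0, 0, 0], "slide": [0, 0, 3], "fingers": -1}, {"rot": [0, 0, 0], "slide": [0, 0, 3], "fingers": -1}, {"rot": [0, 0, 0], "slide": [0, 0, 0], "fingers": -1}]}}

```text
t: 9.95
tcp_pos: [0.5129, 0.0416, 0.0629]
ee_rot: [-3.141, 0.0, 0.215]
wrist_force: [0.3, 1.2, -0.2]
width: 0.222
grip_force: 20.2
```

The plug is inside the bore with no side force. I'll lower the last bit, open, and lift.

>>> {"name": "jog_arm", "arguments": {"commands": [{"rot": [0, 0, 0], "slide": [0, 0, 1], "fingers": -1}, {"rot": [0, 0, 0], "slide": [0, 0, 0], "fingers": -1}, {"rot": [0, 0, 0], "slide": [0, 0, 0], "fingers": -0.3}, {"rot": [0, 0, 0], "slide": [0, 0, 0], "fingers": 0}, {"rot": [0, 0, 0], "slide": [0, 0, 0], "fingers": 0}]}}

```text
t: 10.58
tcp_pos: [0.5132, 0.0416, 0.0622]
ee_rot: [-3.142, -0.0, 0.215]
wrist_force: [0.1, -0.3, -0.3]
width: 0.456
grip_force: 0.0
```

>>> {"name": "jog_arm", "arguments": {"commands": [{"rot": [0, 0, 0], "slide": [0, 0, -10], "fingers": 0}, {"rot": [0, 0, 0], "slide": [0, 0, -30], "fingers": 0.2}, {"rot": [0, 0, 0], "slide": [0, 0, -40], "fingers": 0.2}, {"rot": [0, 0, 0], "slide": [-40, 0, -40], "fingers": 0.2}, {"rot": [0, 0, 0], "slide": [-30, 0, -30], "fingers": 0.2}]}}

```text
t: 11.2
tcp_pos: [0.4441, 0.0271, 0.2142]
ee_rot: [3.141, -0.001, 0.216]
wrist_force: [0.5, -0.1, 0.5]
width: 0.597
grip_force: 0.0
```

```bash
python3 go.py
python3 - <<'E'
from cell import ctrl
from h import *
S=ctrl.camera("scene"); np.savez("scene6.npz",**S);T=ctrl.camera("top"); np.savez("top6.npz",**T)
for C in(cloud(S),cloud(T)):
    q=C.reshape(-1,3)
    for lo,hi in((.074,.088),(.098,.112)):
        k=q[(np.linalg.norm(q[:,:2]-[.513,.042],axis=1)<.045)&(q[:,2]>lo)&(q[:,2]<hi)]
        if len(k)>3: print(len(k),k.min(0).round(4),k.max(0).round(4),((k.min(0)+k.max(0))/2).round(4),np.linalg.lstsq(np.c_[k[:,:2]-k[:,:2].mean(0),np.ones(len(k))],k[:,2],rcond=None)[0].round(3))
cv2.imwrite("pics/s6.png",cv2.resize(S["pixels"][180:300,300:420],None,fx=5,fy=5,interpolation=3)[...,::-1])
E
```

```text
t 11.2 tcp [0.4441 0.0271 0.2142] rpy [ 3.1415e+00 -1.4000e-03  2.1620e-01] F [ 0.5 -0.1  0.5]
rot [ 0.  -0.1  0.1]
390 [0.4781 0.0037 0.074 ] [0.5494 0.0766 0.0872] [0.5137 0.0401 0.0806] [-0.006 -0.003  0.079]
40 [0.5024 0.0312 0.0984] [0.5249 0.0491 0.1086] [0.5137 0.0401 0.1035] [-0.095 -0.006  0.104]
71 [0.5224 0.0083 0.0748] [0.5506 0.0677 0.0865] [0.5365 0.038  0.0806] [-0.036  0.014  0.08 ]
```

View pics/s6.png

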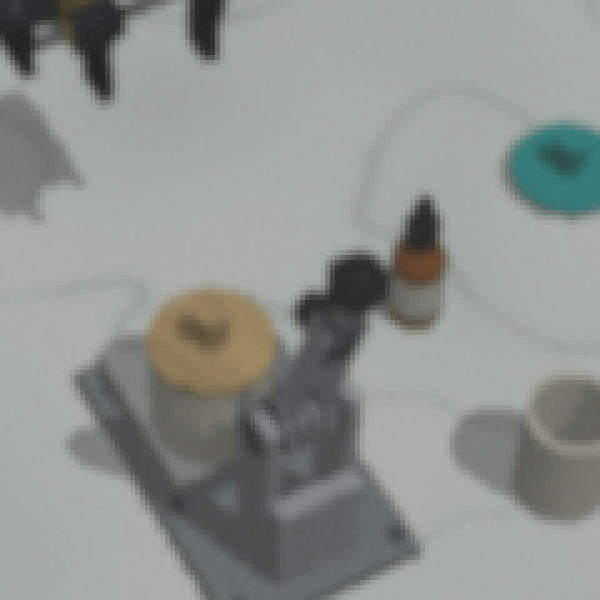

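The lid is seated: flange top is level at about 80 mm and centred. Next is the knob, approached from above.

>>> {"name": "jog_arm", "arguments": {"commands": [{"rot": [0, 0, 0], "slide": [0, 0, -50], "fingers": 0.3}, {"rot": [0, 0, 0], "slide": [0, 0, -50], "fingers": 0.3}, {"rot": [0, 0, 0], "slide": [0, 0, -35], "fingers": 0.3}, {"rot": [0, 0, 0], "slide": [50, 0, 0], "fingers": 0.3}, {"rot": [0, 0, 0], "slide": [55, 0, 0], "fingers": 0.3}], "newtons": 35}}

```text
t: 11.92
tcp_pos: [0.5493, 0.0489, 0.3485]
ee_rot: [3.14, -0.003, 0.213]
wrist_force: [-0.4, 0.5, 0.7]
width: 0.649
grip_force: 0.0
```

>>> {"name": "jog_arm", "arguments": {"commands": [{"rot": [0, 0, 0], "slide": [55, 0, 0], "fingers": 0.3}, {"rot": [0, 0, 0], "slide": [50, 0, 0], "fingers": 0.3}, {"rot": [0, 0, 0], "slide": [0, 0, 0], "fingers": 0.3}, {"rot": [0, 0, 0], "slide": [0, 0, 0], "fingers": 0.3}]}}

```text
t: 12.42
tcp_pos: [0.6497, 0.0722, 0.3467]
ee_rot: [-3.14, 0.001, 0.216]
wrist_force: [-0.2, 0.3, 0.1]
width: 0.65
grip_force: 0.0
```

```bash
python3 go.py .6507,.0719,.34 .6507,.0719,.253
```

```text
t 12.43 tcp [0.6497 0.0722 0.3467] rpy [-3.1404e+00  7.0000e-04  2.1630e-01] F [-0.2  0.3  0.1]
rot [-0.1  0.   0.1]
.6507,.0719,.34 [0.9 0.5 6.7] 1 [0.9 0.5 6.7]
.6507,.0719,.253 [ 0. -0. 87.] 2 [ 0.  -0.  43.5]
```

>>> {"name": "jog_arm", "arguments": {"commands": [{"rot": [0, 0, 0], "slide": [1, 0, 30], "fingers": 0.3}, {"rot": [0, 0, 0], "slide": [0, 0, 35], "fingers": 0.3}, {"rot": [0, 0, 0], "slide": [0, 0, 28], "fingers": 0.3}, {"rot": [0, 0, 0], "slide": [0, 0, 0], "fingers": 0.3}, {"rot": [0, 0, 0], "slide": [0, 0, 0], "fingers": 0.3}]}}

```text
t: 13.05
tcp_pos: [0.651, 0.0716, 0.2564]
ee_rot: [3.141, -0.002, 0.215]
wrist_force: [0.2, -0.1, 0.2]
width: 0.65
grip_force: 0.0
```

```bash
python3 go.py .6507,.0719,.253
python3 - <<'E'
from cell import ctrl
from h import *
S=ctrl.camera("scene"); np.savez("scene7.npz",**S);T=ctrl.camera("top")
u,v=proj(S,[[.6507,.0719,.2937]])[0]; print(u,v)
a,b=int(v)-40,int(u)-40
cv2.imwrite("pics/s7.png",cv2.resize(S["pixels"][a:a+80,b:b+80],None,fx=7,fy=7,interpolation=3)[...,::-1])
E
```

```text
t 13.05 tcp [0.651  0.0716 0.2564] rpy [ 3.1407e+00 -2.4000e-03  2.1480e-01] F [ 0.2 -0.1  0.2]
rot [ 0.1 -0.1 -0. ]
.6507,.0719,.253 [-0.2 -0.4  3.4] 1 [-0.2 -0.4  3.4]
371.2119057728511 236.66723692312735
```

View pics/s7.png

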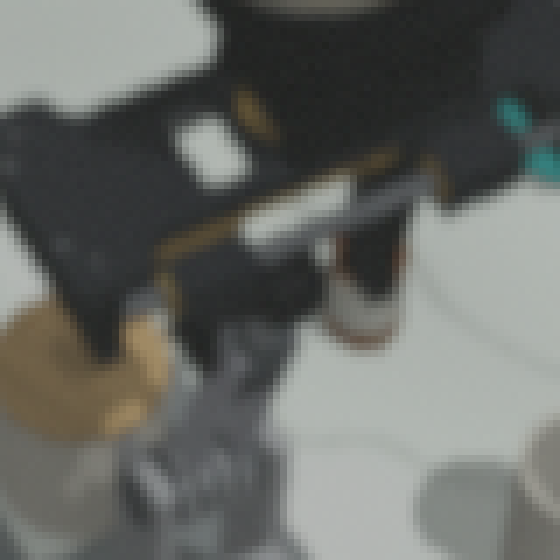

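The fingers straddle the ball at about (280,285), with tips near (150,350) and (375,290). I'll lower 4 mm and pinch.

>>> {"name": "jog_arm", "arguments": {"commands": [{"rot": [0, 0, 0], "slide": [0, 0, 4], "fingers": 0.3}, {"rot": [0, 0, 0], "slide": [0, 0, 0], "fingers": -0.2}, {"rot": [0, 0, 0], "slide": [0, 0, 0], "fingers": -1}, {"rot": [0, 0, 0], "slide": [0, 0, 0], "fingers": -1}, {"rot": [0, 0, 0], "slide": [0, 0, 0], "fingers": -1}]}}

```text
t: 13.78
tcp_pos: [0.6506, 0.0727, 0.2501]
ee_rot: [-3.14, 0.0, 0.216]
wrist_force: [-0.0, 2.3, -0.1]
width: 0.316
grip_force: 35.0
```

Run:
```python
from cell import ctrl
import numpy as np
s=ctrl.get_state(); print(s["tcp_pos"].round(4),s["width"],s["grip_force"],s["wrist_force"].round(1))
q=np.array([0,.05,.12,.2,.3,.4,.5,.6,.7,.8,.9,1,1.1,1.2,1.3,1.4,1.5,1.6,1.7,1.78,1.831,1.84])
k=170*np.c_[np.sin(.26-q),np.cos(.26-q)]
for a,d in zip(q[1:],np.diff(k,axis=0)): print(a,d[0].round(1),(-d[1]).round(1),end=' | ')
print((k[-2]-k[0]).round(1))
```

```text
[0.6506 0.0727 0.2501] 0.3163100381812236 34.98871922492981 [-0.   2.3 -0.1]
0.05 -8.3 -2.0 | 0.12 -11.7 -2.1 | 0.2 -13.5 -1.4 | 0.3 -17.0 -0.2 | 0.4 -16.9 1.5 | 0.5 -16.7 3.2 | 0.6 -16.3 4.9 | 0.7 -15.7 6.5 | 0.8 -15.0 8.0 | 0.9 -14.1 9.5 | 1.0 -13.1 10.8 | 1.1 -12.0 12.1 | 1.2 -10.7 13.2 | 1.3 -9.3 14.2 | 1.4 -7.9 15.1 | 1.5 -6.3 15.8 | 1.6 -4.7 16.3 | 1.7 -3.1 16.7 | 1.78 -1.2 13.5 | 1.831 -0.2 8.7 | 1.84 0.0 1.5 | [-213.7 -164.3]
```

The ball is pinched at about 28 mm, 35 N. I'll swing along the arc.

>>> {"name": "jog_arm", "arguments": {"commands": [{"rot": [0, 0, 0], "slide": [-8.3, 0, -2.0], "fingers": -1}, {"rot": [0, 0, 0], "slide": [-11.7, 0, -2.1], "fingers": -1}, {"rot": [0, 0, 0], "slide": [-13.5, 0, -1.4], "fingers": -1}, {"rot": [0, 0, 0], "slide": [-17, 0, -0.2], "fingers": -1}, {"rot": [0, 0, 0], "slide": [-16.9, 0, 1.5], "fingers": -1}]}}

```text
t: 14.4
tcp_pos: [0.5836, 0.0576, 0.2537]
ee_rot: [-3.141, 0.001, 0.216]
wrist_force: [2.6, 5.4, -9.1]
width: 0.311
grip_force: 35.3
```

```bash
cat > k.py <<'E'
from cell import ctrl
import numpy as np
s=ctrl.get_state(); d=s["tcp_pos"]-[.6506,.0727,.2501]; c,n=np.cos(.215),np.sin(.215)
x=d[0]*c+d[1]*n; y=-d[0]*n+d[1]*c; k=np.array([.0437+x,.1643+d[2]])
print(s["t"],"dx,dy,dz",(np.array([x,y,d[2]])*1e3).round(1),"r",np.hypot(*k).round(4),"q",(.26-np.arctan2(*k)).round(3),"F",s["wrist_force"].round(1),s["width"],s["ee_rot"].round(3))
E
python3 k.py
```

```text
14.4 dx,dy,dz [-68.6  -0.4   3.6] r 0.1697 q 0.408 F [ 2.6  5.4 -9.1] 0.3113614733207111 [-3.141e+00  1.000e-03  2.160e-01]
```

>>> {"name": "jog_arm", "arguments": {"commands": [{"rot": [0, 0, 0], "slide": [-16.7, 0, 3.2], "fingers": -1}, {"rot": [0, 0, 0], "slide": [-16.3, 0, 4.9], "fingers": -1}, {"rot": [0, 0, 0], "slide": [-15.7, 0, 6.5], "fingers": -1}, {"rot": [0, 0, 0], "slide": [-15, 0, 8], "fingers": -1}, {"rot": [0, 0, 0], "slide": [-14.1, 0, 9.5], "fingers": -1}]}}

```text
t: 15.02
tcp_pos: [0.5089, 0.0409, 0.2227]
ee_rot: [3.141, -0.003, 0.215]
wrist_force: [5.5, 3.7, -1.1]
width: 0.32
grip_force: 35.0
```

```bash
python3 k.py
```

```text
15.025 dx,dy,dz [-145.2   -0.8  -27.4] r 0.1704 q 0.898 F [ 5.5  3.7 -1.1] 0.3204205675132131 [ 3.141e+00 -3.000e-03  2.150e-01]
```

>>> {"name": "jog_arm", "arguments": {"commands": [{"rot": [0, 0, 0], "slide": [-13.1, 0, 10.8], "fingers": -1}, {"rot": [0, 0, 0], "slide": [-12, 0, 12.1], "fingers": -1}, {"rot": [0, 0, 0], "slide": [-10.7, 0, 13.2], "fingers": -1}, {"rot": [0, 0, 0], "slide": [-9.3, 0, 14.2], "fingers": -1}, {"rot": [0, 0, 0], "slide": [-7.9, 0, 15.1], "fingers": -1}], "newtons": 45}}

```text
t: 15.65
tcp_pos: [0.4575, 0.0293, 0.1575]
ee_rot: [3.14, -0.003, 0.215]
wrist_force: [4.0, 4.4, 4.2]
width: 0.306
grip_force: 44.2
```

```bash
python3 k.py
```

```text
15.65 dx,dy,dz [-197.9   -1.2  -92.6] r 0.1701 q 1.395 F [4.  4.4 4.2] 0.3062491222734361 [ 3.14e+00 -3.00e-03  2.15e-01]
```

>>> {"name": "jog_arm", "arguments": {"commands": [{"rot": [0, 0, 0], "slide": [-6.3, 0, 15.8], "fingers": -1}, {"rot": [0, 0, 0], "slide": [-4.7, 0, 16.3], "fingers": -1}, {"rot": [0, 0, 0], "slide": [-3.1, 0, 16.7], "fingers": -1}, {"rot": [0, 0, 0], "slide": [-1.2, 0, 10], "fingers": -1}, {"rot": [0, 0, 0], "slide": [-0.2, 0, 5], "fingers": -1}]}}

```text
t: 16.27
tcp_pos: [0.4408, 0.0257, 0.0929]
ee_rot: [3.141, 0.002, 0.215]
wrist_force: [-5.4, 1.4, 7.0]
width: 0.307
grip_force: 45.5
```

```bash
python3 k.py
```

```text
16.275 dx,dy,dz [-215.    -1.2 -157.2] r 0.1714 q 1.789 F [-5.4  1.4  7. ] 0.3065090727974504 [3.141e+00 2.000e-03 2.150e-01]
```

>>> {"name": "jog_arm", "arguments": {"commands": [{"rot": [0, 0, 0], "slide": [1, 0, 4], "fingers": -1}, {"rot": [0, 0, 0], "slide": [0, 0, 3], "fingers": -1}, {"rot": [0, 0, 0], "slide": [0, 0, 2], "fingers": -1}, {"rot": [0, 0, 0], "slide": [0, 0, 0], "fingers": -1}, {"rot": [0, 0, 0], "slide": [0, 0, 0], "fingers": -1}]}}

```text
t: 16.9
tcp_pos: [0.4406, 0.0256, 0.0838]
ee_rot: [3.141, 0.004, 0.215]
wrist_force: [-8.0, 2.4, 8.2]
width: 0.307
grip_force: 45.3
```

```bash
python3 k.py
```

```text
16.9 dx,dy,dz [-215.2   -1.2 -166.3] r 0.1715 q 1.842 F [-8.   2.4  8.2] 0.30678095066331085 [3.141 0.004 0.215]
```

>>> {"name": "jog_arm", "arguments": {"commands": [{"rot": [0, 0, 0], "slide": [1, 0, 1.5], "fingers": -1}, {"rot": [0, 0, 0], "slide": [0, 0, 1.5], "fingers": -1}, {"rot": [0, 0, 0], "slide": [0, 0, 0], "fingers": -1}, {"rot": [0, 0, 0], "slide": [0, 0, 0], "fingers": -1}]}}

```text
t: 17.4
tcp_pos: [0.4407, 0.0257, 0.0805]
ee_rot: [3.141, 0.006, 0.214]
wrist_force: [-11.1, 2.5, 8.7]
width: 0.305
grip_force: 45.7
```

```bash
python3 k.py
python3 - <<'E'
from cell import ctrl
from h import *
S=ctrl.camera("scene"); np.savez("scene8.npz",**S); Q=cloud(S).reshape(-1,3)
c,n=np.cos(.215),np.sin(.215); d=Q-[.51,.041,0]; L=np.c_[d[:,0]*c+d[:,1]*n,-d[:,0]*n+d[:,1]*c,d[:,2]]
for lo in range(-30,95,15):
    m=L[(L[:,0]>lo/1e3)&(L[:,0]<lo/1e3+.015)&(abs(L[:,1])<.013)&(L[:,2]>.11)&(L[:,2]<.18)]
    if len(m): print(lo,len(m),"top z",np.percentile(m[:,2],[50,90]).round(4))
m=L[(np.hypot(L[:,0],L[:,1])<.042)&(L[:,2]>.074)&(L[:,2]<.086)]; print("flange",len(m),m.min(0).round(4),m.max(0).round(4),np.median(m[:,2]))
cv2.imwrite("pics/s8.png",cv2.resize(S["pixels"][190:310,280:400],None,fx=5,fy=5,interpolation=3)[...,::-1])
E
```

```text
17.4 dx,dy,dz [-215.1   -1.2 -169.6] r 0.1715 q 1.861 F [-11.1   2.5   8.7] 0.3050185675391551 [3.141 0.006 0.214]
-30 42 top z [0.1362 0.1399]
-15 38 top z [0.1375 0.141 ]
0 61 top z [0.1351 0.1392]
15 19 top z [0.1333 0.1385]
30 20 top z [0.1349 0.1409]
45 24 top z [0.1337 0.1383]
60 19 top z [0.1346 0.1373]
75 20 top z [0.1363 0.139 ]
90 41 top z [0.1442 0.1475]
flange 303 [-0.0341 -0.0382  0.074 ] [0.0403 0.0349 0.0852] 0.07874930243301925
```

View pics/s8.png

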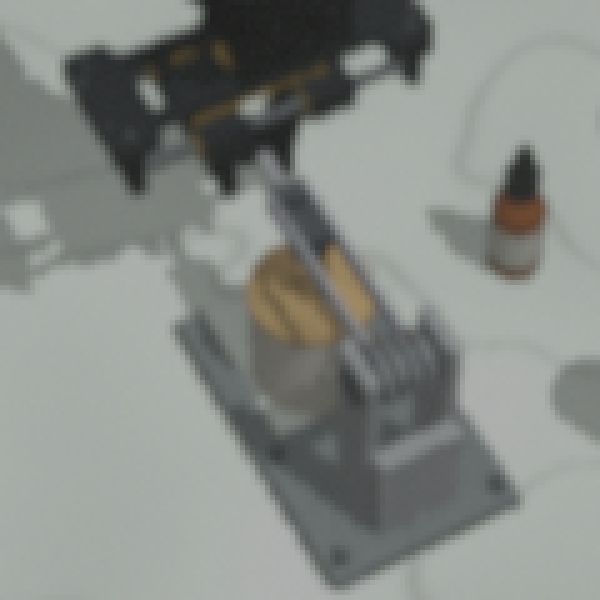

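The arm looks level, with its top at about 137 mm along its whole length, and the lid is seated under the foot. I've built up some needless x force, so I'll relieve it and press a little more to confirm the stop.

>>> {"name": "jog_arm", "arguments": {"commands": [{"rot": [0, 0, 0], "slide": [-2, 0, 0], "fingers": -1}, {"rot": [0, 0, 0], "slide": [0, 0, 1.5], "fingers": -1}, {"rot": [0, 0, 0], "slide": [0, 0, 0], "fingers": -1}, {"rot": [0, 0, 0], "slide": [0, 0, 0], "fingers": -1}]}}

```text
t: 17.95
tcp_pos: [0.4408, 0.0256, 0.0799]
ee_rot: [3.141, 0.002, 0.215]
wrist_force: [-5.4, 2.3, 8.7]
width: 0.306
grip_force: 45.7
```

```bash
python3 k.py
python3 - <<'E'
from cell import ctrl
from h import *
c,n=np.cos(.215),np.sin(.215)
for nm in("scene","scene","top"):
    Q=cloud(ctrl.camera(nm)).reshape(-1,3); d=Q-[.51,.041,0]; L=np.c_[d[:,0]*c+d[:,1]*n,-d[:,0]*n+d[:,1]*c,d[:,2]]
    m=L[(L[:,0]>-.03)&(L[:,0]<.075)&(abs(L[:,1])<.015)&(L[:,2]>.13)&(L[:,2]<.145)]
    if len(m)>10: print(nm,len(m),np.polyfit(m[:,0],m[:,2],1).round(4))
E
```

```text
17.95 dx,dy,dz [-215.    -1.2 -170.2] r 0.1714 q 1.865 F [-5.4  2.3  8.7] 0.3063552647783655 [3.141e+00 2.000e-03 2.150e-01]
scene 209 [-0.0153  0.1366]
scene 198 [-0.0046  0.1362]
top 86 [0.0021 0.1377]
```

>>> {"name": "jog_arm", "arguments": {"commands": [{"rot": [0, 0, 0], "slide": [0, 0, 1.5], "fingers": -1}, {"rot": [0, 0, 0], "slide": [0, 0, 1.5], "fingers": -1}, {"rot": [0, 0, 0], "slide": [0, 0, 0], "fingers": -1}, {"rot": [0, 0, 0], "slide": [0, 0, 0], "fingers": -1}, {"rot": [0, 0, 0], "slide": [0, 0, 0], "fingers": -1}]}}

```text
t: 18.73
tcp_pos: [0.4409, 0.0257, 0.0772]
ee_rot: [3.14, 0.002, 0.215]
wrist_force: [-8.7, 2.0, 14.1]
width: 0.302
grip_force: 46.0
```

```bash
python3 k.py
```

```text
18.725 dx,dy,dz [-214.9   -1.2 -172.9] r 0.1714 q 1.881 F [-8.7  2.  14.1] 0.3023794401048472 [3.14e+00 2.00e-03 2.15e-01]
```

Fz rose to 14 N, above the 9 N needed at the stop, so the arm is firmly against it. Handing in.

```bash
python3 -c "
from cell import ctrl
print(ctrl.finish_job())"
```

```text
the job is handed in; nothing more can be done
None
```

The wide wooden lid is seated level on the wide jar in the press, and the arm is held down by its knob (46 N grip, about 14 N down, so against its stop); I handed the job in at about 19 s but got no verdict back.

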